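# Model case: try the lid, free the catch if it holds, keep the lid open

### The job

Tug the plywood model case's lid up by its pull tab before touching anything else, to feel whether the hidden catch is holding it. If it holds, do not force it: push the release stud all the way along its slot towards the pull tab, then lift the lid; if the lid comes up freely, leave the stud alone. Finish while still holding the lid about half open (around 45 degrees) so that the model can be taken out, steady, without knocking the other things on the desk.

Things in the scene. Friction and masses are not known exactly. Their poses are not given: they have to be found in the camera images.
- case: the fixed plywood model case, 180 deep (x) x 280 wide (y) x 100 high without its lid; origin at the centre of its underside. Its -x side is the front, facing roughly the robot; +y is the side of the pull tab's end, -y the side of the aluminium release housing. The housing is a block on the front face, 56 deep x 90 wide x 70 high, centred 118 in front of the origin and 90 to the -y side.
- lid (a joint): opening angle of the 10 mm plywood lid (rad): 0 shut, 1.35 at most, hinged along the rear top edge; about 0.3 kg, falls shut when let go. An unseen inner catch starts caught or free. Free, it lifts at the tab with 1 to 4 N. Caught, it has 0.035 rad of play (7 mm rise at the tab), then resists by some 5 to 8 N more per mm: over 10 N means caught, up to 25 N is safe.
- lid_hinge (a point): middle of the lid's hinge line, which runs along the case's y axis: 90 behind (case +x) and 100 above the case's origin
- lid_tab (a point): grip point of the dark wooden pull tab that juts out 45 from the lid's front edge, a bar 14 wide (along the case's y), 50 long (along x) and 26 high. With the lid shut the point lies in the case frame at x -118, y +60, z +109 and is the middle of the bar's height, 28 in front of the case's front wall (which has nothing below the tab); it moves with the lid on a radius of 208 about the hinge line
- release (a joint): how far the release stud is pushed along its slot (m): 0 at the start, 0.016 fully pushed. It moves along the case's +y, towards the pull tab's end, needs about 2 to 3 N, and stays where it is left. Pushing it all the way turns a caught catch free for good; it has no return spring.
- release_stud (a point): grip point of the release stud, an upright steel post 14 x 14 and 36 high that stands on the top of the aluminium housing (housing top 70 above the desk). This point is on its axis, 24 above the housing top (94 above the desk); in the case frame x -122, y -95 when not pushed. The case's lid edge is 21 behind its rear face; clear space of 25 and more on both its y sides above the housing
- cup: bystander: white ceramic cup, 72 across, 100 high, standing on the coaster; origin at its underside
- coaster: bystander: cork disc, 100 across, 6 thick, under the cup; origin at its underside
- glue: bystander: white glue bottle, 44 across, 110 high, beside the case; origin at its underside
- screwdriver: bystander: screwdriver with black handle lying in front of the case
- house: bystander: small white model house 50 x 60 x 47 high, in front of the case on the stud's side; origin at its underside
- ruler: bystander: steel ruler 300 x 30 x 4, lying on the desk
- notebook: bystander: notebook 210 x 150 x 14, lying on the desk

How it is judged (in metres and radians):
On the way, in this order (a step that is already met when the one before it is completed fails the run):
1. the lid is tugged up (as far as the catch's play, or further) with the release stud not yet pushed (value of joint lid above 0.018 rad and value of joint release below 0.003 m), for 0.05 s.
2. either the lid comes up freely with the stud left alone, or the stud is pushed against a catch that really holds (((value of joint lid above 0.3 rad and value of joint release below 0.003 m) or (contact force between release and case above 0.3 N and value of joint release above 0.002 m))).
At the end, for the whole second after the job is handed in: the lid is held by the gripper's fingers (contact force above 0.4 N), standing still, between 0.55 and 1.05 rad (32 to 60 degrees) open; the release stud is either untouched (under 3 mm) or fully pushed (over 12 mm) (value of joint lid between 0.55 and 1.05 rad and velocity of joint lid between -0.1 and 0.1 rad/s and contact force between the fingers and lid above 0.4 N and (value of joint release below 0.003 m or value of joint release above 0.012 m)); the arm keeps its last pose, push and grip.
It fails at once if the lid is forced against the catch (more than 60 N on it) (contact force between lid and case above 60 N).
It fails at once if another thing on the desk is knocked over or pushed away by more than 30 mm (40 mm for the flat or lying ones) (distance of any of cup, coaster, glue, house from where it was at the start of the episode above 0.03 m or distance of any of screwdriver, ruler, notebook from where it was at the start of the episode above 0.04 m or angle between any of cup, glue, house's own z axis and vertical above 0.5 rad).
It also fails if it takes over 56 s, if anything falls off the work surface, if the arm or the gripper's body presses on something with over 40 N, if the wrist force passes 120 N, or if a joint passes its speed limit or range.

### The arm

A 6-joint arm with a two-finger parallel gripper is mounted at the origin on the work surface. World frame = base frame: x ahead of the robot, y to its left, z up, the work surface at z = 0. Lengths are in mm, angles in rad, forces in N, time in s.
With the tool pointing down it reaches from about 350 to 925 mm from the base axis. Payload 6.4 kg.
Tool frame: the origin (TCP) lies at the very end of the fingers, on their centre line; the grasp point (between the pads) lies 19 mm behind it (manip.pinch_z is the y of the grasp point in the tool frame, in mm); y points along the fingers, x is the direction in which the jaws open and shut, and the axes are right-handed (so a half turn about y gives the same grasp; the last joint's range is limited). The gripper opens to 94 mm and grips with 3 to 60 N. Pads are 16 mm wide; open, the fingers measure 119 mm over their backs; the gripper's body (75 mm by 177 mm) begins 78 mm behind the grasp point.
Start: joints at [-1.278, 0.245, 1.558, -0, 1.339, -0.174], TCP at [292.526, -580.467, 205.455] pointing down, gripper open.
Joint ranges: [-3.13, 3.13], [-1.02, 2.26], [0.13, 2.54], [-0.95, 4.09], [0.21, 2.88], [-2.74, 2.74]. Speed limits (rad/s): [2.57, 2.57, 3.14, 3.14, 3.14, 3.14].

### API

Orientations are given as a unit quaternion [x, y, z, w].
In Python, from rig import manip gives the robot as it stands.
- The arm moves only by the tool step_arm, never from a script. Its argument "commands" is a list of rows, each an object with "hand": the finger opening in m, from 0 to 0.094; "linear": the shift along the tool's x, y, z in m, a list of three; "delta_rot": the turn, a rotation vector about the tool's x, y, z in degrees, a list of three. In form: [{"hand": hand, "linear": [dx, dy, dz], "delta_rot": [rx, ry, rz]}, ...]. A call has exactly 10 rows; each row is the pose to reach, as a shift and turn from the pose commanded when the call began, along the tool's axes at that moment; what a row does not reach only later rows make up. A row lasts 1/8 s, in which the tool goes at most 62.5 mm and 10.7 degrees, less where a joint would pass 70% of its speed; a pose out of reach is approached as far as the arm can. A call with a gripper value outside its range is refused whole. The fingers move at their own pace and stop on an object; "newtons" is the grip in N (left out, the last holds). Time passes only in rows, so rows that repeat a pose let the fingers close, or fill a call up. It gives the time, the measured TCP pose, the force and the opening at its end, in the units of the state.
- manip.observe(): the state, without advancing time (a new reading comes with each control period).
- manip.snapshot(name): name is "scene" or "top" or "wrist"; returns (picture, depth): 480x640x3 uint8, blue, green, red; 480x640 float32, mm along the optical axis (not along the pixel's ray), 0 where there is no reading.
- manip.camera_info(name): a dict with "fx", "fy", "cx", "cy" (pixels), "camera_from_world" (4x4, takes a point from world to camera coordinates). Camera axes: x right, y down, z forward; pixel columns grow to the right and rows downward; lengths in mm; the calibration is good to about 2 mm. A picture is of the moment at which its call begins: read the wrist's pose just before it. camera_info takes no time and is no camera call; for the wrist camera it gives the pose at the moment of the call.
- manip.finish_job(): hands the job in, once; it reports no verdict.
The state is a dict: "t": time; "joint_pos": joint angles; "dq": joint speeds; "joint_torque": joint torques, N m; "tcp_pos": TCP position; "eef_rot": TCP orientation; "force": force on the tool from outside, world axes, zero at the start; "wrist_torque": the same for the moment, N m; "finger_gap": finger opening in mm.
Only numpy, scipy, OpenCV 4.12 (cv2) and the standard library are available. Lean on these libraries where they do the work, as an engineer would, in place of code of your own. Each camera call takes 0.05 s, during which the arm holds its last target. There are 200 camera calls.

## Working session

There is one attempt and no reset: what is moved stays moved. The work goes in short steps, Python scripts to look and compute and a tool call to move; the robot and the scene stay as the last step left them, time stands still between calls to the robot, and variables do not carry over. Pictures are saved under pics/ and viewed, about 8 in all and at most 12, crops included, and the job is handed in when it is done.

Besides the shell and the picture viewer there is one more tool, called after ">>>" in YAML: its name, and indented under it one key for each argument. step_arm: Moves the arm, as the interface text tells. Its arguments: {"type":"object","properties":{"commands":{"type":"array","items":{"type":"object","properties":{"hand":{"type":"number"},"linear":{"type":"array","items":{"type":"number"}},"delta_rot":{"type":"array","items":{"type":"number"}}}}},"newtons":{"type":"number"}},"required":["commands"]}

```bash
ls; mkdir -p pics
python3 - <<'E'
from rig import manip
import cv2,numpy as np
for n in("scene","top"):
    p,d=manip.snapshot(n);cv2.imwrite(f"pics/{n}0.png",p);np.save(f"pics/{n}0.npy",d);c=manip.camera_info(n);print(n,c["fx"],c["cx"],c["cy"],np.round(c["camera_from_world"],3).tolist())
print(manip.observe(),manip.pinch_z)
E
```

```text
pics
scene 510.722286871908 319.1651943309743 243.92132954903346 [[0.192, 0.981, -0.004, -140.255], [0.836, -0.166, -0.523, -357.639], [-0.514, 0.097, -0.852, 1762.441], [0.0, 0.0, 0.0, 1.0]]
top 542.9211939418988 329.1143173091134 246.28482165741318 [[-0.002, -1.0, -0.001, 35.827], [-0.987, 0.002, -0.158, 519.724], [0.158, 0.001, -0.987, 1440.689], [0.0, 0.0, 0.0, 1.0]]
{'t': 0.1, 'joint_pos': array([-1.27807379e+00,  2.45731503e-01,  1.55881857e+00, -5.61551686e-06,
        1.33868801e+00, -1.74109804e-01]), 'dq': array([-8.21662964e-04, -2.37426885e-05, -4.04511015e-03,  1.57409609e-04,
        7.21792335e-04,  3.47521056e-05]), 'joint_torque': array([ 1.75771904e-03, -4.16914058e+01, -3.15526092e+01,  6.87769521e-02,
        3.09413939e-02, -4.46111483e-05]), 'tcp_pos': array([ 292.38876926, -579.95772009,  204.50322147]), 'eef_rot': array([-0.60170738,  0.37122554, -0.37035294,  0.602477  ]), 'force': array([-0.15662546,  0.36541869, -0.59503996]), 'wrist_torque': array([0.04816493, 0.0150776 , 0.0303408 ]), 'finger_gap': 94.15884898138277} -18.8
```

View pics/top0.png

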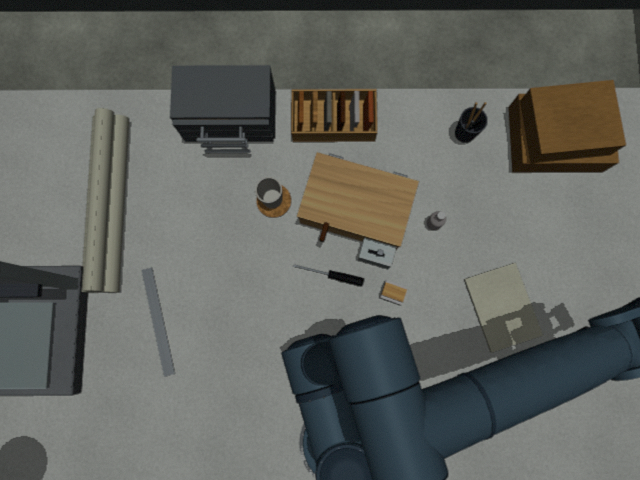

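View pics/scene0.png

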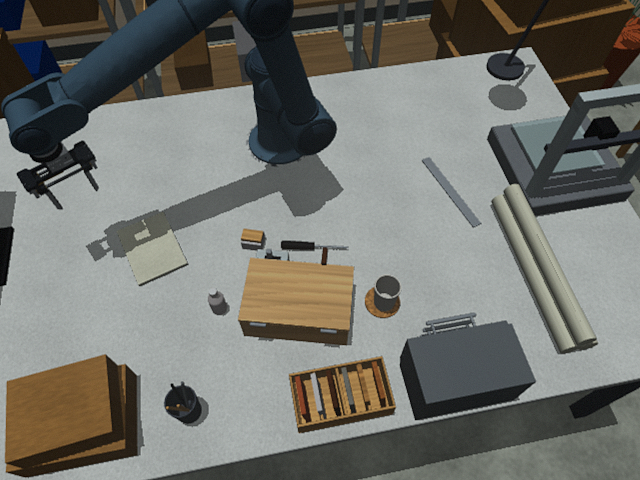

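```bash
cat > h.py <<'E'
from rig import manip
import cv2,numpy as np
from scipy.spatial.transform import Rotation as R
def world(c,d):
    v,u=np.mgrid[:480,:640]
    P=np.stack([(u-c["cx"])/c["fx"]*d,(v-c["cy"])/c["fy"]*d,d],-1)
    T=np.linalg.inv(c["camera_from_world"])
    W=P@T[:3,:3].T+T[:3,3]; W[d<=0]=np.nan
    return W
E
python3 - <<'E'
from h import *
W=world(manip.camera_info("top"),np.load("pics/top0.npy"))
np.set_printoptions(precision=1,suppress=True)
s=W[145:270,285:430].reshape(-1,3)
L=s[(s[:,2]>104)&(s[:,2]<117)]
m=np.median(L,0)
L=L[np.abs(L[:,:2]-m[:2]).max(1)<200]
print(cv2.minAreaRect(L[:,:2].astype(np.float32)),m)
p=W[222:245,314:332].reshape(-1,3)
t=p[p[:,2]>117];print("tab",len(t),t.min(0),t.max(0),t.mean(0))
for r in range(222,246,2): print(W[r,316:330:2,2])
p=W[242:266,358:398].reshape(-1,3)
t=p[(p[:,2]>95)&(p[:,2]<108)];print("stud?",len(t),t)
h=p[(p[:,2]>64)&(p[:,2]<75)];print("housing",len(h),cv2.minAreaRect(h[:,:2].astype(np.float32)))
for n,(a,b,c,d) in dict(cup=(178,212,255,285),glue=(208,232,425,448),house=(280,306,378,408),driver=(262,288,292,366)).items():
    q=W[a:b,c:d].reshape(-1,3);q=q[q[:,2]>8];print(n,len(q),q.min(0),q.max(0))
E
```

```text
((618.6287841796875, -36.78794860839844), (284.1308898925781, 236.5505828857422), 73.42472839355469) [635.  -42.5 109.7]
tab 89 [522.9  34.7 117. ] [570.5  58.1 129.2] [546.1  47.5 121.9]
[114.6 111.5 110.  112.3 109.5 123.3 112.3]
[ 60.8  70.5  73.   95.1 121.5 116.  127.3]
[ 21.9  42.9  52.3  57.3 120.1 121.  120.6]
[ -0.5   8.5  13.6  25.7 120.7 120.4 109.3]
[  4.1   4.4   1.3 122.1 122.9 122.5  19. ]
[ -0.8   1.3  -4.6 124.6 117.  120.1  -1.8]
[ -0.6  -1.5  -0.3 123.8 116.8 116.8  -2.3]
[  4.    1.  117.1 116.7 118.4  -3.3   0.7]
[ -0.9  -1.2 125.7 124.7 123.5   3.4   0.6]
[  0.9  -0.6 118.5 122.1 125.   -1.    1.2]
[-4.9  2.5  2.7 -2.9  2.4 -2.1 -2.3]
[ 5.2  2.7  2.2 -0.1  2.4  4.3  4.8]
stud? 43 [[ 520.4 -114.1  106.1]
 [ 520.3 -119.2  107. ]
 [ 520.5 -122.   105.3]
 [ 520.4 -124.5  106.1]
 [ 520.3 -132.3  106.6]
 [ 518.4 -117.   102.5]
 [ 517.5 -119.1  107.5]
 [ 518.  -124.7  104.4]
 [ 517.8 -142.8  105.3]
 [ 515.8 -127.5  101.8]
 [ 515.5 -129.9  103.6]
 [ 515.  -132.2  106.4]
 [ 513.3 -135.4  101. ]
 [ 512.4 -137.4  106.4]
 [ 512.1 -139.8  107.9]
 [ 502.   -95.5  106. ]
 [ 50
[... 263 characters left out ...]
94.5  -93.   103. ]
 [ 494.1  -95.4  105.6]
 [ 494.1 -100.6  105.5]
 [ 494.1 -103.2  105.6]
 [ 492.3  -90.6   99.9]
 [ 491.8  -92.9  103.5]
 [ 491.7  -95.5  104.3]
 [ 491.9  -98.2  102.9]
 [ 491.2 -102.9  107.8]
 [ 490.1  -93.4   97.4]
 [ 489.8  -95.9   99.3]
 [ 489.   -98.   104.4]
 [ 489.2 -100.7  103.1]
 [ 487.7  -96.2   95.3]
 [ 487.3  -98.5   98.4]
 [ 487.  -101.   100.2]]
housing 587 ((499.9081726074219, -95.95289611816406), (91.28553771972656, 57.89360427856445), 73.66348266601562)
cup 704 [625. 160.   8.] [716.  238.4 113. ]
glue 291 [ 568.4 -285.2    8.1] [ 630.9 -238.3  116.1]
house 446 [ 361.2 -176.8    8.1] [ 428.4 -103.2   56.9]
driver 424 [411.3 -65.    8. ] [480.7 131.9  34.1]
```

```bash
cat >> h.py <<'E'
np.set_printoptions(precision=2,suppress=True)
yaw=np.deg2rad(-16.5); O=np.array([638.6,-43.2,0.])
Rc=R.from_euler('z',yaw).as_matrix()
def c2w(p): return O+Rc@np.array(p,float)
def tool(tilt,s=1):  # tilt deg: fingers lean forward(+case x) from straight down; s: sign of jaw axis
    t=np.deg2rad(tilt); y=Rc@[np.sin(t),0,-np.cos(t)]; x=s*Rc[:,1]
    return np.stack([x,y,np.cross(x,y)],1)
def grasp_tcp(p,M): return np.array(p)+18.8*M[:,1]   # grasp point at p
def go(p,M,base=None):
    o=manip.observe(); P,Q=(o["tcp_pos"],R.from_quat(o["eef_rot"]).as_matrix()) if base is None else base
    print("t",o["t"],"lin m",np.round(Q.T@(p-P)/1000,4),"rot deg",R.from_matrix(Q.T@M).as_rotvec(degrees=True),"target",p)
def caseview():
    o=manip.observe(); M=R.from_quat(o["eef_rot"]).as_matrix()
    print("t",o["t"],"grasp in case",Rc.T@(o["tcp_pos"]-18.8*M[:,1]-O),"tool y in case",Rc.T@M[:,1],"x",Rc.T@M[:,0],"F",o["force"],"gap",o["finger_gap"],"q",o["joint_pos"])
E
python3 - <<'E'
from h import *
caseview()
for s in(1,-1):
    M=tool(35,s); go(grasp_tcp(c2w([-118,60,109]),M)-110*M[:,1],M)
E
```

```text
t 0.1 grasp in case [-179.49 -613.01  223.3 ] tool y in case [-0.  0. -1.] x [ 0.69 -0.73 -0.  ] F [-0.16  0.37 -0.6 ] gap 94.15884898138277 q [-1.28  0.25  1.56 -0.    1.34 -0.17]
t 0.1 lin m [-0.48  0.02  0.47] rot deg [ -16.55 -131.5   -41.49] target [492.34  62.7  183.71]
t 0.1 lin m [-0.48  0.02  0.47] rot deg [ 33.32  41.84 -13.29] target [492.34  62.7  183.71]
```

>>> step_arm:
  commands:
    - {"hand": 0.094, "linear": [-0.48, -0.05, 0.47], "delta_rot": [33.3, 41.8, -13.3]}
    - {"hand": 0.094, "linear": [-0.48, -0.05, 0.47], "delta_rot": [33.3, 41.8, -13.3]}
    - {"hand": 0.094, "linear": [-0.48, -0.05, 0.47], "delta_rot": [33.3, 41.8, -13.3]}
    - {"hand": 0.094, "linear": [-0.48, -0.05, 0.47], "delta_rot": [33.3, 41.8, -13.3]}
    - {"hand": 0.094, "linear": [-0.48, -0.05, 0.47], "delta_rot": [33.3, 41.8, -13.3]}
    - {"hand": 0.094, "linear": [-0.48, -0.05, 0.47], "delta_rot": [33.3, 41.8, -13.3]}
    - {"hand": 0.094, "linear": [-0.48, -0.05, 0.47], "delta_rot": [33.3, 41.8, -13.3]}
    - {"hand": 0.05, "linear": [-0.48, -0.05, 0.47], "delta_rot": [33.3, 41.8, -13.3]}
    - {"hand": 0.05, "linear": [-0.48, -0.05, 0.47], "delta_rot": [33.3, 41.8, -13.3]}
    - {"hand": 0.05, "linear": [-0.48, -0.05, 0.47], "delta_rot": [33.3, 41.8, -13.3]}
  newtons: 20

```text
t: 1.35
tcp_pos: [481.6, 15.8, 252.5]
eef_rot: [0.276, -0.368, 0.711, -0.531]
force: [1.1, -1.5, -0.4]
finger_gap: 67.3
```

Run:
```python
from h import *
caseview()
M=tool(35,-1); go(grasp_tcp(c2w([-118,60,109]),M)-110*M[:,1],M)
```

```text
t 1.35 grasp in case [-178.08   11.97  267.84] tool y in case [ 0.58 -0.   -0.82] x [ 0. -1.  0.] F [ 1.08 -1.48 -0.4 ] gap 67.30239903732166 q [-0.16 -0.62  2.31 -0.1   0.84  1.74]
t 1.35 lin m [-0.05  0.05 -0.04] rot deg [-0.17  0.1   0.04] target [492.34  62.7  183.71]
```

>>> step_arm:
  commands:
    - {"hand": 0.05, "linear": [0, 0.057, -0.04], "delta_rot": [0, 0, 0]}
    - {"hand": 0.05, "linear": [0, 0.057, -0.04], "delta_rot": [0, 0, 0]}
    - {"hand": 0.05, "linear": [0, 0.057, -0.04], "delta_rot": [0, 0, 0]}
    - {"hand": 0.05, "linear": [0, 0.057, -0.04], "delta_rot": [0, 0, 0]}
    - {"hand": 0.05, "linear": [0, 0.057, -0.04], "delta_rot": [0, 0, 0]}
    - {"hand": 0.05, "linear": [0, 0.057, -0.04], "delta_rot": [0, 0, 0]}
    - {"hand": 0.05, "linear": [0, 0.057, -0.04], "delta_rot": [0, 0, 0]}
    - {"hand": 0.05, "linear": [0, 0.057, -0.04], "delta_rot": [0, 0, 0]}
    - {"hand": 0.05, "linear": [0, 0.057, -0.04], "delta_rot": [0, 0, 0]}
    - {"hand": 0.05, "linear": [0, 0.057, -0.04], "delta_rot": [0, 0, 0]}

```text
t: 2.6
tcp_pos: [481.4, 13.4, 182.1]
eef_rot: [0.277, -0.369, 0.711, -0.531]
force: [-0.0, -0.5, 0.2]
finger_gap: 49.7
```

Run:
```python
from h import *
caseview()
M=tool(35,-1); go(grasp_tcp(c2w([-118,60,109]),M)-110*M[:,1],M)
c=manip.camera_info("wrist");p,d=manip.snapshot("wrist");cv2.imwrite("pics/w1.png",p)
W=world(c,d);np.save("pics/w1.npy",W)
C=(W-O)@Rc
def st(n,m):
    q=C[m];print(n,len(q),np.percentile(q,[2,50,98],axis=0) if len(q) else "")
st("tab",(C[...,2]>116)&(C[...,2]<128)&(C[...,0]>-150)&(C[...,0]<-60)&(abs(C[...,1]-60)<30))
st("stud",(C[...,2]>80)&(C[...,2]<112)&(C[...,0]>-150)&(C[...,0]<-98)&(abs(C[...,1]+95)<30))
st("lid",(abs(C[...,2]-110)<6)&(C[...,0]>-110)&(C[...,0]<110)&(abs(C[...,1])<160))
```

```text
t 2.6 grasp in case [-177.57    9.68  197.54] tool y in case [ 0.57 -0.   -0.82] x [ 0. -1.  0.] F [-0.03 -0.49  0.2 ] gap 49.70781613532886 q [-0.17 -0.54  2.39 -0.11  0.68  1.76]
t 2.6 lin m [-0.05 -0.   -0.  ] rot deg [-0.03  0.09  0.06] target [492.34  62.7  183.71]
tab 1565 [[-136.36   54.33  117.28]
 [-114.07   60.49  122.12]
 [ -89.44   67.72  123.74]]
stud 733 [[-127.41  -99.27   81.7 ]
 [-122.73  -90.39  104.96]
 [-114.3   -86.27  107.71]]
lid 74874 [[ -91.39 -134.83  109.03]
 [ -14.48    0.65  110.59]
 [  86.69  136.97  111.84]]
```

View pics/w1.png

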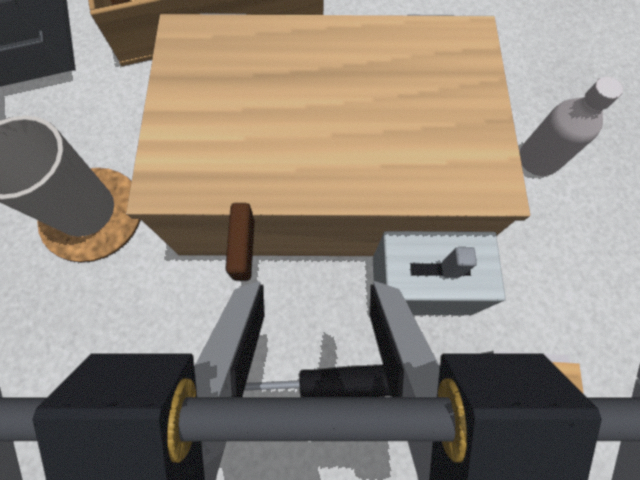

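>>> step_arm:
  commands:
    - {"hand": 0.05, "linear": [-0.051, 0, 0], "delta_rot": [0, 0, 0]}
    - {"hand": 0.05, "linear": [-0.051, 0, 0], "delta_rot": [0, 0, 0]}
    - {"hand": 0.05, "linear": [-0.051, 0.01, 0], "delta_rot": [0, 0, 0]}
    - {"hand": 0.05, "linear": [-0.051, 0.03, 0], "delta_rot": [0, 0, 0]}
    - {"hand": 0.05, "linear": [-0.051, 0.05, 0], "delta_rot": [0, 0, 0]}
    - {"hand": 0.05, "linear": [-0.051, 0.07, 0], "delta_rot": [0, 0, 0]}
    - {"hand": 0.05, "linear": [-0.051, 0.09, 0], "delta_rot": [0, 0, 0]}
    - {"hand": 0.05, "linear": [-0.051, 0.1, 0], "delta_rot": [0, 0, 0]}
    - {"hand": 0.05, "linear": [-0.051, 0.107, 0], "delta_rot": [0, 0, 0]}
    - {"hand": 0.05, "linear": [-0.051, 0.107, 0], "delta_rot": [0, 0, 0]}

```text
t: 3.9
tcp_pos: [554.7, 44.3, 94.3]
eef_rot: [0.277, -0.369, 0.711, -0.53]
force: [0.4, 0.5, -0.0]
finger_gap: 49.9
```

Run:
```python
from h import *
caseview()
p,d=manip.snapshot("wrist");cv2.imwrite("pics/w2.png",p)
```

```text
t 3.9 grasp in case [-116.07   60.11  109.71] tool y in case [ 0.57 -0.   -0.82] x [-0. -1.  0.] F [ 0.45  0.49 -0.05] gap 49.945308638431285 q [-0.06 -0.11  2.26 -0.34  0.41  2.07]
```

View pics/w2.png

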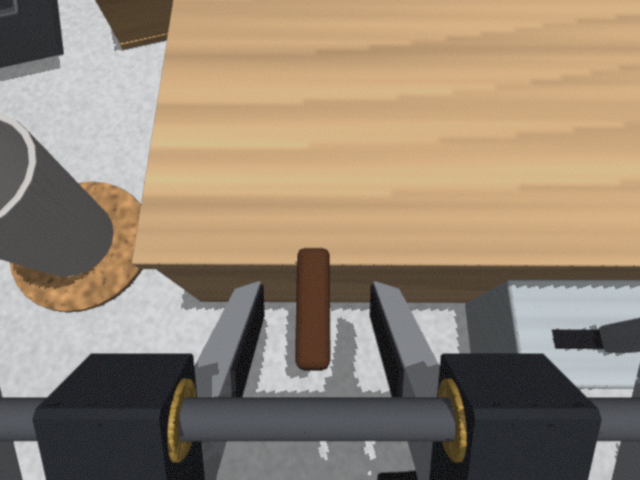

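The tab at (313, 310) sits centred between the fingers at (250, 300) and (385, 300), so I'm closing on it.

>>> step_arm:
  commands:
    - {"hand": 0.0, "linear": [0, 0, 0], "delta_rot": [0, 0, 0]}
    - {"hand": 0.0, "linear": [0, 0, 0], "delta_rot": [0, 0, 0]}
    - {"hand": 0.0, "linear": [0, 0, 0], "delta_rot": [0, 0, 0]}
    - {"hand": 0.0, "linear": [0, 0, 0], "delta_rot": [0, 0, 0]}
    - {"hand": 0.0, "linear": [0, 0, 0], "delta_rot": [0, 0, 0]}
    - {"hand": 0.0, "linear": [0, 0, 0], "delta_rot": [0, 0, 0]}
    - {"hand": 0.0, "linear": [0, 0, 0], "delta_rot": [0, 0, 0]}
    - {"hand": 0.0, "linear": [0, 0, 0], "delta_rot": [0, 0, 0]}
    - {"hand": 0.0, "linear": [0, 0, 0], "delta_rot": [0, 0, 0]}
    - {"hand": 0.0, "linear": [0, 0, 0], "delta_rot": [0, 0, 0]}
  newtons: 30

```text
t: 5.2
tcp_pos: [555.1, 45.8, 94.7]
eef_rot: [0.276, -0.369, 0.711, -0.531]
force: [1.4, 6.7, -0.9]
finger_gap: 13.8
```

Run:
```python
from h import *
caseview()
# lid motion in tool frame from current grasp
o=manip.observe();M0=R.from_quat(o["eef_rot"]).as_matrix();P0=o["tcp_pos"]
H=c2w([90,0,100])
for deg in (1.4,2.4,3,10,20,30,40,45):
    Q=R.from_rotvec(Rc[:,1]*np.deg2rad(deg)).as_matrix()   # sign check: front must rise
    print(deg, end=" "); go(H+Q@(P0-H),Q@M0)
```

```text
t 5.2 grasp in case [-116.13   61.59  110.1 ] tool y in case [ 0.57  0.   -0.82] x [ 0. -1. -0.] F [ 1.39  6.75 -0.85] gap 13.77926433739999 q [-0.05 -0.11  2.26 -0.34  0.41  2.07]
1.4 t 5.2 lin m [-0. -0.  0.] rot deg [-1.4  0.   0. ] target [555.04  45.8   99.49]
2.4 t 5.2 lin m [-0.   -0.01  0.  ] rot deg [-2.4  0.   0. ] target [555.06  45.8  102.9 ]
3 t 5.2 lin m [-0.   -0.01  0.01] rot deg [-3.  0.  0.] target [555.1   45.78 104.95]
10 t 5.2 lin m [-0.   -0.03  0.02] rot deg [-10.     0.01   0.01] target [557.08  45.2  128.71]
20 t 5.2 lin m [-0.   -0.05  0.05] rot deg [-20.     0.02   0.01] target [564.67  42.95 161.84]
30 t 5.2 lin m [-0.   -0.07  0.08] rot deg [-30.     0.03   0.02] target [577.67  39.1  193.09]
40 t 5.2 lin m [-0.   -0.08  0.11] rot deg [-40.     0.04   0.03] target [595.67  33.77 221.5 ]
45 t 5.2 lin m [ 0.   -0.08  0.12] rot deg [-45.     0.05   0.03] target [606.38  30.59 234.38]
```

>>> step_arm:
  commands:
    - {"hand": 0.0, "linear": [-0.001, -0.001, 0.0007], "delta_rot": [-0.3, 0, 0]}
    - {"hand": 0.0, "linear": [-0.001, -0.002, 0.0014], "delta_rot": [-0.7, 0, 0]}
    - {"hand": 0.0, "linear": [-0.001, -0.003, 0.002], "delta_rot": [-1.0, 0, 0]}
    - {"hand": 0.0, "linear": [-0.001, -0.004, 0.0028], "delta_rot": [-1.4, 0, 0]}
    - {"hand": 0.0, "linear": [-0.001, -0.005, 0.0035], "delta_rot": [-1.7, 0, 0]}
    - {"hand": 0.0, "linear": [-0.001, -0.006, 0.0042], "delta_rot": [-2.0, 0, 0]}
    - {"hand": 0.0, "linear": [-0.001, -0.0065, 0.0045], "delta_rot": [-2.2, 0, 0]}
    - {"hand": 0.0, "linear": [-0.001, -0.007, 0.0049], "delta_rot": [-2.4, 0, 0]}
    - {"hand": 0.0, "linear": [-0.001, -0.007, 0.0049], "delta_rot": [-2.4, 0, 0]}
    - {"hand": 0.0, "linear": [-0.001, -0.007, 0.0049], "delta_rot": [-2.4, 0, 0]}

```text
t: 6.45
tcp_pos: [555.1, 45.8, 103.1]
eef_rot: [0.288, -0.384, 0.703, -0.525]
force: [2.1, 4.9, -2.1]
finger_gap: 13.8
```

Run:
```python
from h import *
caseview()
```

```text
t 6.45 grasp in case [-115.52   61.64  118.89] tool y in case [ 0.54 -0.   -0.84] x [ 0. -1.  0.] F [ 2.1   4.95 -2.06] gap 13.842165697268682 q [-0.06 -0.11  2.23 -0.27  0.48  2.  ]
```

>>> step_arm:
  commands:
    - {"hand": 0.0, "linear": [-0.001, -0.0005, 0.0003], "delta_rot": [-0.2, 0, 0]}
    - {"hand": 0.0, "linear": [-0.001, -0.001, 0.0006], "delta_rot": [-0.3, 0, 0]}
    - {"hand": 0.0, "linear": [-0.001, -0.0014, 0.0009], "delta_rot": [-0.5, 0, 0]}
    - {"hand": 0.0, "linear": [-0.001, -0.0017, 0.0011], "delta_rot": [-0.6, 0, 0]}
    - {"hand": 0.0, "linear": [-0.001, -0.0017, 0.0011], "delta_rot": [-0.6, 0, 0]}
    - {"hand": 0.0, "linear": [-0.001, -0.0017, 0.0011], "delta_rot": [-0.6, 0, 0]}
    - {"hand": 0.0, "linear": [-0.001, -0.0017, 0.0011], "delta_rot": [-0.6, 0, 0]}
    - {"hand": 0.0, "linear": [-0.001, -0.0017, 0.0011], "delta_rot": [-0.6, 0, 0]}
    - {"hand": 0.0, "linear": [-0.001, -0.0017, 0.0011], "delta_rot": [-0.6, 0, 0]}
    - {"hand": 0.0, "linear": [-0.001, -0.0017, 0.0011], "delta_rot": [-0.6, 0, 0]}

```text
t: 7.7
tcp_pos: [555.1, 45.9, 105.0]
eef_rot: [0.291, -0.388, 0.701, -0.523]
force: [-0.6, -6.0, -0.7]
finger_gap: 13.9
```

Run:
```python
from h import *
caseview()
```

```text
t 7.7 grasp in case [-115.3    61.81  120.92] tool y in case [ 0.53 -0.   -0.85] x [ 0. -1.  0.] F [-0.62 -6.02 -0.71] gap 13.901988872827607 q [-0.06 -0.11  2.22 -0.26  0.5   1.99]
```

Run:
```python
from h import *
np.set_printoptions(precision=4,suppress=True)
o=manip.observe();M0=R.from_quat(o["eef_rot"]).as_matrix();P0=o["tcp_pos"];H=c2w([90,0,100])
for deg in list(range(1,9))+[12,16,20,24,28,32,36,40,43]:
    Q=R.from_rotvec(Rc[:,1]*np.deg2rad(deg)).as_matrix()
    print(deg,M0.T@(H+Q@(P0-H)-P0)/1000)
p,d=manip.snapshot("scene");W=world(manip.camera_info("scene"),d);C=(W-O)@Rc
m=(abs(C[...,0])<85)&(abs(C[...,1])<120)&(C[...,2]>100)&(C[...,2]<150)
q=C[m];print("lid slope deg",np.rad2deg(np.arctan(-np.polyfit(q[:,0],q[:,2],1)[0])))
```

```text
1 [ 0.     -0.0028  0.0019]
2 [ 0.     -0.0056  0.0039]
3 [ 0.     -0.0084  0.0059]
4 [ 0.     -0.0111  0.0079]
5 [ 0.0001 -0.0138  0.01  ]
6 [ 0.0001 -0.0165  0.0122]
7 [ 0.0001 -0.0191  0.0143]
8 [ 0.0001 -0.0216  0.0166]
12 [ 0.0001 -0.0315  0.026 ]
16 [ 0.0002 -0.0408  0.036 ]
20 [ 0.0002 -0.0493  0.0467]
24 [ 0.0002 -0.057   0.0579]
28 [ 0.0003 -0.0639  0.0697]
32 [ 0.0003 -0.07    0.0819]
36 [ 0.0004 -0.0753  0.0945]
40 [ 0.0004 -0.0796  0.1074]
43 [ 0.0004 -0.0822  0.1173]
lid slope deg 2.9658609387170713
```

The lid is at 3.0°, past the 2.0° of play, at only about 1–2 N. The catch is free, so the stud stays alone and I keep lifting along the arc.

>>> step_arm:
  commands:
    - {"hand": 0.0, "linear": [0.0006, -0.0028, 0.0019], "delta_rot": [-1, 0, 0]}
    - {"hand": 0.0, "linear": [0.0006, -0.0056, 0.0039], "delta_rot": [-2, 0, 0]}
    - {"hand": 0.0, "linear": [0.0006, -0.0084, 0.0059], "delta_rot": [-3, 0, 0]}
    - {"hand": 0.0, "linear": [0.0006, -0.0111, 0.0079], "delta_rot": [-4, 0, 0]}
    - {"hand": 0.0, "linear": [0.0006, -0.0138, 0.01], "delta_rot": [-5, 0, 0]}
    - {"hand": 0.0, "linear": [0.0006, -0.0165, 0.0122], "delta_rot": [-6, 0, 0]}
    - {"hand": 0.0, "linear": [0.0006, -0.0191, 0.0143], "delta_rot": [-7, 0, 0]}
    - {"hand": 0.0, "linear": [0.0006, -0.0216, 0.0166], "delta_rot": [-8, 0, 0]}
    - {"hand": 0.0, "linear": [0.0006, -0.0216, 0.0166], "delta_rot": [-8, 0, 0]}
    - {"hand": 0.0, "linear": [0.0006, -0.0216, 0.0166], "delta_rot": [-8, 0, 0]}

```text
t: 9.0
tcp_pos: [557.6, 45.2, 132.3]
eef_rot: [0.327, -0.436, 0.672, -0.501]
force: [-2.0, -5.2, 0.3]
finger_gap: 13.8
```

Run:
```python
from h import *
np.set_printoptions(precision=4,suppress=True)
caseview()
o=manip.observe();M0=R.from_quat(o["eef_rot"]).as_matrix();P0=o["tcp_pos"];H=c2w([90,0,100])
for deg in list(range(2,37,2)):
    Q=R.from_rotvec(Rc[:,1]*np.deg2rad(deg)).as_matrix()
    print(deg,M0.T@(H+Q@(P0-H)-P0)/1000)
```

```text
t 9.0 grasp in case [-110.4123   61.7703  149.4303] tool y in case [ 0.4066 -0.0019 -0.9136] x [ 0.0007 -1.      0.0024] F [-1.9917 -5.1639  0.3367] gap 13.807089095345063 q [-0.0777 -0.107   2.1191 -0.1314  0.7237  1.8606]
2 [ 0.     -0.0056  0.0039]
4 [ 0.     -0.0111  0.0079]
6 [ 0.0001 -0.0164  0.0122]
8 [ 0.0001 -0.0216  0.0166]
10 [ 0.0001 -0.0267  0.0212]
12 [ 0.0001 -0.0315  0.026 ]
14 [ 0.0001 -0.0362  0.0309]
16 [ 0.0001 -0.0408  0.036 ]
18 [ 0.0002 -0.0451  0.0413]
20 [ 0.0002 -0.0492  0.0467]
22 [ 0.0002 -0.0532  0.0523]
24 [ 0.0002 -0.057   0.058 ]
26 [ 0.0002 -0.0605  0.0638]
28 [ 0.0002 -0.0639  0.0697]
30 [ 0.0002 -0.0671  0.0758]
32 [ 0.0003 -0.07    0.0819]
34 [ 0.0003 -0.0727  0.0882]
36 [ 0.0003 -0.0752  0.0945]
```

Now at 11°. I'll raise it 34° more over two calls.

>>> step_arm:
  commands:
    - {"hand": 0.0, "linear": [0.0003, -0.0056, 0.0039], "delta_rot": [-2, 0, 0]}
    - {"hand": 0.0, "linear": [0.0003, -0.0111, 0.0079], "delta_rot": [-4, 0, 0]}
    - {"hand": 0.0, "linear": [0.0003, -0.0164, 0.0122], "delta_rot": [-6, 0, 0]}
    - {"hand": 0.0, "linear": [0.0003, -0.0216, 0.0166], "delta_rot": [-8, 0, 0]}
    - {"hand": 0.0, "linear": [0.0003, -0.0267, 0.0212], "delta_rot": [-10, 0, 0]}
    - {"hand": 0.0, "linear": [0.0003, -0.0315, 0.026], "delta_rot": [-12, 0, 0]}
    - {"hand": 0.0, "linear": [0.0003, -0.0362, 0.0309], "delta_rot": [-14, 0, 0]}
    - {"hand": 0.0, "linear": [0.0003, -0.0408, 0.036], "delta_rot": [-16, 0, 0]}
    - {"hand": 0.0, "linear": [0.0003, -0.0451, 0.0413], "delta_rot": [-18, 0, 0]}
    - {"hand": 0.0, "linear": [0.0003, -0.0451, 0.0413], "delta_rot": [-18, 0, 0]}

```text
t: 10.25
tcp_pos: [576.0, 39.6, 190.5]
eef_rot: [0.402, -0.536, 0.595, -0.444]
force: [-4.6, -3.2, 1.2]
finger_gap: 13.5
```

>>> step_arm:
  commands:
    - {"hand": 0.0, "linear": [0.0003, -0.0056, 0.0039], "delta_rot": [-2, 0, 0]}
    - {"hand": 0.0, "linear": [0.0003, -0.0111, 0.0079], "delta_rot": [-4, 0, 0]}
    - {"hand": 0.0, "linear": [0.0003, -0.0164, 0.0122], "delta_rot": [-6, 0, 0]}
    - {"hand": 0.0, "linear": [0.0003, -0.0216, 0.0166], "delta_rot": [-8, 0, 0]}
    - {"hand": 0.0, "linear": [0.0003, -0.0267, 0.0212], "delta_rot": [-10, 0, 0]}
    - {"hand": 0.0, "linear": [0.0003, -0.0315, 0.026], "delta_rot": [-12, 0, 0]}
    - {"hand": 0.0, "linear": [0.0003, -0.0362, 0.0309], "delta_rot": [-14, 0, 0]}
    - {"hand": 0.0, "linear": [0.0003, -0.0408, 0.036], "delta_rot": [-16, 0, 0]}
    - {"hand": 0.0, "linear": [0.0003, -0.0408, 0.036], "delta_rot": [-16, 0, 0]}
    - {"hand": 0.0, "linear": [0.0003, -0.0408, 0.036], "delta_rot": [-16, 0, 0]}

```text
t: 11.5
tcp_pos: [605.8, 30.6, 234.8]
eef_rot: [-0.459, 0.613, -0.515, 0.384]
force: [-3.2, -3.0, 0.8]
finger_gap: 13.8
```

Run:
```python
from h import *
caseview()
for n in("scene","wrist"):
    p,d=manip.snapshot(n);cv2.imwrite(f"pics/{n}9.png",p)
    W=world(manip.camera_info(n),d);C=(W-O)@Rc
    if n=="scene":
        m=(C[...,0]>-60)&(C[...,0]<85)&(C[...,1]>-130)&(C[...,1]<0)&(C[...,2]>112)&(C[...,2]<300)
        q=C[m];print("lid deg",np.rad2deg(np.arctan(-np.polyfit(q[:,0],q[:,2],1)[0])))
print(manip.observe()["dq"])
```

```text
t 11.5 grasp in case [-49.15  61.52 253.34] tool y in case [-0.17 -0.   -0.98] x [ 0. -1.  0.] F [-3.21 -3.02  0.77] gap 13.845656294811972 q [-0.15  0.23  1.53  0.02  1.56  1.71]
lid deg 44.43318725034119
[-0. -0.  0.  0. -0. -0.]
```

View pics/scene9.png

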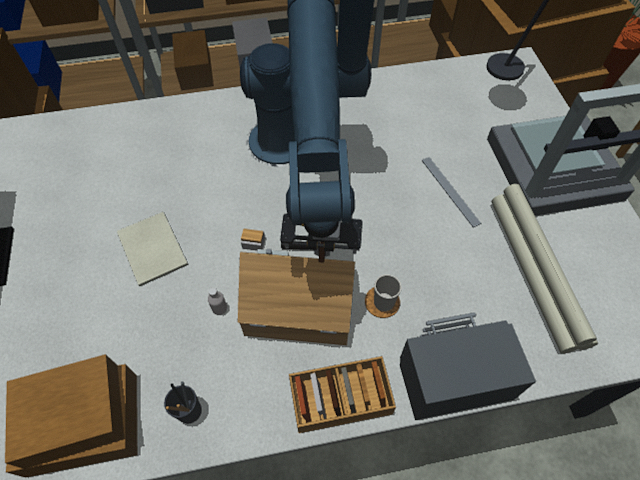

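The scene picture shows the lid raised and held by the gripper at about (320, 250). The cup (387, 285), glue (217, 300), house (252, 237), ruler and notebook are where they were. The lid measures 44.4° and the arm is still, so I'm handing in.

```bash
python3 -c "
from rig import manip
print(manip.finish_job())"
```

```text
the job is handed in; nothing more can be done
None
```

I tugged the lid by its pull tab first. It rose past the catch's play (3.0° measured, play 2.0°) with only about 1–2 N downward on the gripper, so the catch was free. I left the release stud alone and lifted the lid along its arc. I handed the job in at about 11.6 s, still gripping the tab; no verdict was reported.

**Last checks:**
- **Lid:** it stood at 44.4° (0.78 rad) by the depth camera, with the arm still and the finger gap at 13.8 mm on the 14 mm tab.
- **Other things on the desk:** in the last scene picture the cup, coaster, glue bottle, house, ruler and notebook were where they started. The screwdriver was hidden behind the case and arm there, so I did not check it.
- **Forces:** side force on the wrist stayed below about 7 N in the readings I took. No checks disagreed.

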